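# Sort the loose parts on the instrument maker's bench

## Task

Sort the loose parts on the instrument maker's bench: the two tuning machines go into the bare plywood tray and the two wooden bridges into the red tray, one to each bay, and the steel stop collar goes into the shallow round tin. Each part must end up flat on the floor of its container and the same way up as it lies now. Leave the glue bottle standing where it is.

Things in the scene. Friction and masses are not known exactly. Their poses are not given: they have to be found in the camera images.
- tuner_white: Loose bass tuning machine (80 g) with a white button, flat on its base, thin post up. Brass plate 54 x 22 x 7 mm (x, y, z); on its middle a brass gear housing 28 x 22, top at 24; steel post 9 dia, top at 36; button 12 x 32 x 18 centred at x = +36, clear of the bench. Grip the 22 mm housing, closing along y. Origin: centre of the plate's underside; x towards the button, z up.
- tuner_black: Loose bass tuning machine (80 g) with a black button, flat on its base, thin post up. Brass plate 54 x 22 x 7 mm (x, y, z); on its middle a brass gear housing 28 x 22, top at 24; steel post 9 dia, top at 36; button 12 x 32 x 18 centred at x = +36, clear of the bench. Grip the 22 mm housing, closing along y. Origin: centre of the plate's underside; x towards the button, z up.
- bridge_maple: Pale maple instrument bridge, loose (40 g), standing on two feet: 76 long (x), 18 wide (y), 22 mm high, arch 10 high under the middle, narrow black strip 54 x 6 along the top up to 27 high. Grip across its 18 mm width, closing along y. Origin: centre of the underside, between the feet; x along its length, z up.
- bridge_walnut: Dark walnut instrument bridge, loose (40 g), standing on two feet: 76 long (x), 18 wide (y), 22 mm high, arch 10 high under the middle, narrow white strip 54 x 6 along the top up to 27 high. Grip across its 18 mm width, closing along y. Origin: centre of the underside, between the feet; x along its length, z up.
- collar: Plain steel stop collar (thick ring) lying flat: outer diameter 38, bore 18, 20 mm high. Loose, about 110 g. Origin: centre of the underside; z along the bore, up.
- wood_tray: Bare plywood open shallow tray, fixed: 120 x 175 mm outside (x, y), walls 5 thick and 22 high, floor 5 thick; a divider across the middle, also 22 high, makes two bays of 110 (x) by 80 (y) inside, centred at y = +42 and -42 in its frame. Origin: centre of the underside, at bench height; y along its length, z up.
- red_tray: Red painted open shallow tray, fixed: 120 x 175 mm outside (x, y), walls 5 thick and 22 high, floor 5 thick; a divider across the middle, also 22 high, makes two bays of 110 (x) by 80 (y) inside, centred at y = +42 and -42 in its frame. Origin: centre of the underside, at bench height; y along its length, z up.
- tin: Shallow round bare metal tin, open at the top, fixed to the bench: outer diameter 110, walls 3 thick and 26 high, floor 4 thick. Origin: centre of the underside, at bench height; z up.
- glue: Bystander: cream glue bottle with an orange nozzle, diameter 56, 150 high, standing at the robot's right of the loose parts. Loose, about 250 g; not to be moved or tipped. Origin: centre of the underside, z up.
Not all that is in view belongs to the job. Several things look just like the wood_tray: the one meant starts farthest from the robot's base. What is shaped like the bridge_maple but blue or purple is not meant.

How it is judged:
At the end, for the whole second after the job is handed in: One tuning machine per bay of the plywood tray, one bridge per bay of the red tray (either way round), collar centre within 40 mm of the tin's centre; every part at rest on its container's floor (underside under 9 mm above bench level), within 0.2 rad of the upright it started in ((((x of tuner_white in the frame of wood_tray between -0.05 and 0.05 m and y of tuner_white in the frame of wood_tray between 0.008 and 0.077 m) and (x of tuner_black in the frame of wood_tray between -0.05 and 0.05 m and y of tuner_black in the frame of wood_tray between -0.077 and -0.008 m)) or ((x of tuner_white in the frame of wood_tray between -0.05 and 0.05 m and y of tuner_white in the frame of wood_tray between -0.077 and -0.008 m) and (x of tuner_black in the frame of wood_tray between -0.05 and 0.05 m and y of tuner_black in the frame of wood_tray between 0.008 and 0.077 m))) and (((x of bridge_maple in the frame of red_tray between -0.05 and 0.05 m and y of bridge_maple in the frame of red_tray between 0.008 and 0.077 m) and (x of bridge_walnut in the frame of red_tray between -0.05 and 0.05 m and y of bridge_walnut in the frame of red_tray between -0.077 and -0.008 m)) or ((x of bridge_maple in the frame of red_tray between -0.05 and 0.05 m and y of bridge_maple in the frame of red_tray between -0.077 and -0.008 m) and (x of bridge_walnut in the frame of red_tray between -0.05 and 0.05 m and y of bridge_walnut in the frame of red_tray between 0.008 and 0.077 m))) and horizontal distance between collar and tin below 0.04 m and z of each of tuner_white, tuner_black in the frame of wood_tray below 0.009 m and angle between each of tuner_white, tuner_black, bridge_maple, bridge_walnut, collar's own z axis and vertical below 0.2 rad and linear speed of each of tuner_white, tuner_black, bridge_maple, bridge_walnut, collar below 0.02 m/s and z of each of bridge_maple, bridge_walnut in the frame of red_tray below 0.009 m and z of collar in the frame of tin below 0.009 m); the robot touches nothing.
It fails at once if the glue bottle is shifted by more than 30 mm or tipped by more than 0.3 rad (distance of glue from where it was at the start of the episode above 0.03 m or angle between glue's own z axis and vertical above 0.3 rad).
It also fails if it takes over 141 s, if anything falls off the work surface, if the arm or the gripper's body presses on something with over 40 N, if the wrist force passes 120 N, or if a joint passes its speed limit or range.

## Robot

A 6-joint arm with a two-finger parallel gripper is mounted at the origin on the work surface. World frame = base frame: x ahead of the robot, y to its left, z up, the work surface at z = 0. Lengths are in m, angles in rad, forces in N, time in s.
With the tool pointing down it reaches from about 0.35 to 0.95 m from the base axis. Payload 17.4 kg.
Tool frame: the origin (TCP) lies midway between the tips of the shut fingers; the grasp point (between the pads) lies robot.grip_depth behind it (robot.grip_depth is the distance from the TCP to the grasp point, in m); z points along the fingers, y is the line along which they close (so a half turn about z gives the same grasp; the last joint's range is limited). The gripper opens to 93 mm and grips with 3 to 60 N. Pads are 15 mm wide; open, the fingers measure 128 mm over their backs; the gripper's body (75 mm by 188 mm) begins 65 mm behind the grasp point.
Start: joints at [1.294, 0.116, 1.442, -0, 1.584, -0.038], TCP at [0.16, 0.656, 0.219] pointing down, gripper open.
Joint ranges: [-2.83, 2.83], [-0.83, 2.19], [0.07, 2.5], [-1.14, 4.28], [0.01, 3], [-2.97, 2.97]. Speed limits (rad/s): [1.89, 1.89, 2.22, 3.14, 3.14, 3.14].

## Interface

Orientations are given as a unit quaternion [x, y, z, w].
In Python, from station import robot gives the robot as it stands.
- The arm moves only by the tool play_rows, never from a script. Its argument "motion" is a list that holds one entry, the list of rows, each a list of 7 numbers: the shift along the world's x, y, z in cm, then the turn, a rotation vector about the world's x, y, z in degrees, then the closure, from 0 (fully open) to 1 (shut). In form: [[[dx, dy, dz, ax, ay, az, fingers], ...]]. A call has 1 to 12 rows; each row shifts and turns the commanded pose from where the row before left it; what a row does not reach is not made up. A row lasts 1/10 s, in which the tool goes at most 50 mm and 8.59 degrees, less where a joint would pass 70% of its speed; a pose out of reach is approached as far as the arm can. A call is refused whole if a number of a shift passes 5 or a number of a turn 8.59, either way. A call with a gripper value outside its range is refused whole. The fingers move at their own pace and stop on an object; "newtons" is the grip in N (left out, the last holds). Time passes only in rows, so rows that do not move let the fingers close. It gives the time, the measured TCP pose, the force, the opening and the grip force at its end, in the units of the state.
- robot.sense(): the state, without advancing time (a new reading comes with each control period).
- robot.get_image(name): name is "scene" or "top"; returns a dict with "frame" (400x640x3 uint8, blue, green, red), "z_map" (400x640 float32, m along the optical axis (not along the pixel's ray), 0 where there is no reading), "fx", "fy", "cx", "cy" (pixels), "xyz" and "orientation" of the camera in the world. Camera axes: x right, y down, z forward; pixel columns grow to the right and rows downward; lengths in m; the calibration is good to about 2 mm. A picture is of the moment at which its call begins.
- robot.job_done(): hands the job in; it is judged then, once.
The state is a dict: "time_s": time; "joints": joint angles; "joint_velocities": joint speeds; "joint_torque": joint torques, N m; "position": TCP position; "ee_rot": TCP orientation; "force": force on the tool from outside, world axes, zero at the start; "wrist_torque": the same for the moment, N m; "opening": opening from 0.0 (shut) to 1.0 (fully open); "finger_force": force on a finger pad.
Only numpy, scipy, OpenCV 4.12 (cv2) and the standard library are available. Lean on these libraries where they do the work, as an engineer would, in place of code of your own. Each camera call takes 0.05 s, during which the arm holds its last target. There are 200 camera calls.

## Working session

There is one attempt and no reset: what is moved stays moved. The work goes in short steps, Python scripts to look and compute and a tool call to move; the robot and the scene stay as the last step left them, time stands still between calls to the robot, and variables do not carry over. Pictures are saved under pics/ and viewed, at most 14 in all, crops included, and the job is handed in when it is done.

Besides the shell and the picture viewer there is one more tool, called in YAML: its name, and indented under it one key for each argument. play_rows: Moves the arm, as the interface text tells. Its arguments: {"type":"object","properties":{"motion":{"type":"array"},"newtons":{"type":"number"}},"required":["motion"]}

```bash
mkdir -p pics; ls
cat > h.py <<'E'
import numpy as np, cv2
from station import robot
from scipy.spatial.transform import Rotation as R
def pts(im):
    h,w=im["z_map"].shape; u,v=np.meshgrid(np.arange(w),np.arange(h)); z=im["z_map"]
    p=np.stack([(u-im["cx"])/im["fx"]*z,(v-im["cy"])/im["fy"]*z,z],-1)
    return p@R.from_quat(im["orientation"]).as_matrix().T+np.array(im["xyz"])
E
python3 - <<'E'
from h import *
s=robot.sense(); print(s, robot.grip_depth)
for n in ("scene","top"):
    im=robot.get_image(n); cv2.imwrite(f"pics/{n}0.png",im["frame"]); print(n,im["xyz"],im["orientation"],im["fx"])
    np.savez(f"{n}0.npz",p=pts(im),f=im["frame"],z=im["z_map"])
E
```

```text
pics
{'time_s': 0.0, 'joints': array([ 1.29421529e+00,  1.16459180e-01,  1.44229735e+00, -1.23800765e-05,
        1.58402185e+00, -3.77926664e-02]), 'joint_velocities': array([0.00017317, 0.00140885, 0.0003665 , 0.00089429, 0.00048628,
       0.00077055]), 'joint_torque': array([-2.34036713e-05, -7.21278334e+01, -6.22585988e+01,  7.79876369e-02,
        2.40723474e-02, -1.05915851e-04]), 'position': array([0.15960043, 0.65562743, 0.21790334]), 'ee_rot': array([ 1.19110784e-01,  9.92880793e-01, -5.86522924e-04, -8.66937659e-05]), 'force': array([-0.26900509,  0.19334017,  0.91322194]), 'wrist_torque': array([0.01113152, 0.03433575, 0.01779927]), 'finger_force': 0.0, 'opening': 0.9999258113212208} 0.0188
scene [1.12082352 0.28020024 1.10181748] [ 0.54889949  0.78782532 -0.23331848 -0.15363304] 473.6685473522582
top [0.36450753 0.01722405 0.98930754] [ 0.70757318 -0.7037018   0.04400062 -0.04698848] 370.4379246318452
```

View pics/top0.png

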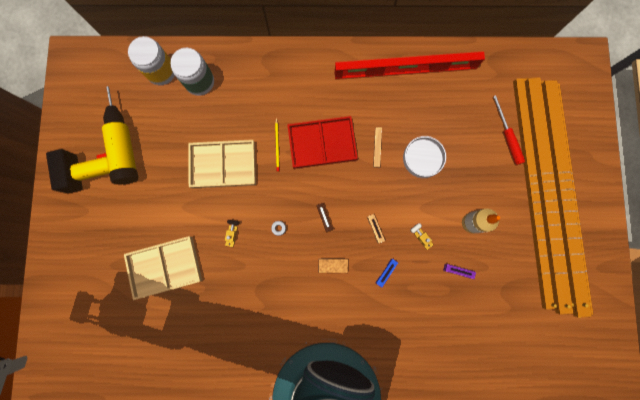

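View pics/scene0.png

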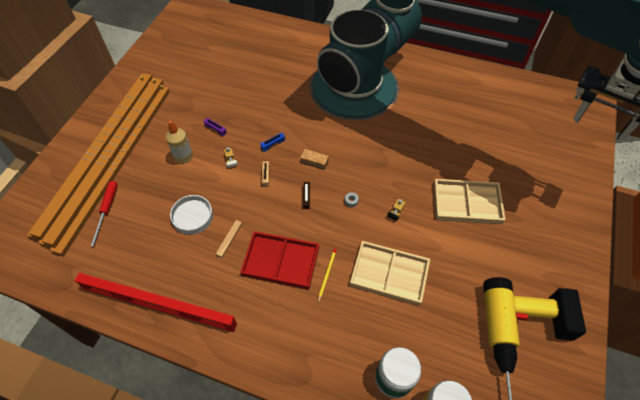

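The top view shows the far plywood tray at (222,163), the red tray at (323,142) and the tin at (425,157). The black tuner is at (231,233), the collar at (279,228), walnut at (325,217), maple at (376,228), the white tuner at (422,236) and the glue at (480,220). The scene view shows the same things from the opposite side.

```bash
cat > m.py <<'E'
from h import *
def measure(p,names,f=None):
    for n,(u,v,r,lo,hi) in names.items():
        s=p[v-r:v+r+1,u-r:u+r+1].reshape(-1,3); m=(s[:,2]>lo)&(s[:,2]<hi); q=s[m]
        if len(q)<4: print(n,len(q)); continue
        rc=cv2.minAreaRect((q[:,:2]*1000).astype(np.float32)); 
        bp=cv2.boxPoints(rc); e=[bp[1]-bp[0],bp[2]-bp[1]]; L=max(e,key=np.linalg.norm)
        print(n,len(q),'c',np.round(rc[0],1),'size',np.round(rc[1],1),'long-axis deg',round(np.degrees(np.arctan2(L[1],L[0]))%180,1),'mean',np.round(q.mean(0)*1000,1),'zmax',round(s[:,2].max()*1000,1))
E
python3 - <<'E'
from m import *
for cam,N in (("top",dict(tb=(231,233,18,.008,.06),tb_h=(231,233,18,.02,.06),tw=(422,236,18,.008,.06),tw_h=(422,236,18,.02,.06),collar=(279,228,12,.012,.06),wal=(325,217,18,.014,.06),map=(376,228,18,.014,.06),wood=(222,163,40,.012,.05),wood2=(163,267,46,.012,.05),red=(323,142,41,.012,.05),tin=(425,157,26,.015,.05),glue=(480,220,22,.03,.2))),
  ("scene",dict(tb=(397,209,17,.008,.06),tb_h=(397,209,17,.02,.06),tw=(231,157,15,.008,.06),tw_h=(231,157,15,.02,.06),collar=(351,199,11,.012,.06),wal=(306,195,18,.014,.06),map=(265,172,17,.014,.06),wood=(391,271,45,.012,.05),red=(280,259,42,.012,.05),tin=(191,214,26,.015,.05)))):
    d=np.load(cam+"0.npz"); print(cam,'bench z',np.median(d['p'][210:250,200:350,2]) ); measure(d['p'],N)
d=np.load("top0.npz");f=d['f']
c=np.vstack([np.hstack([cv2.resize(f[v-25:v+25,u-30:u+30],None,fx=6.6,fy=6) for u,v in ((231,233),(422,236))]),np.hstack([cv2.resize(f[v-25:v+25,u-30:u+30],None,fx=6.6,fy=6) for u,v in ((325,217),(376,228))])])
cv2.imwrite("pics/crop1.png",c[:600,:800])
E
```

```text
top bench z 0.00043265079159460207
tb 195 c [413.2 251.9] size [29.8 67. ] long-axis deg 169.0 mean [416.5 249.6  21.3] zmax 989.3
tb_h 132 c [418.5 248.7] size [29.5 54.9] long-axis deg 174.6 mean [415.8 250.8  24.9] zmax 989.3
tw 206 c [ 406.4 -250.4] size [67.3 30.2] long-axis deg 39.1 mean [ 408.4 -247.    21.1] zmax 989.3
tw_h 142 c [ 410.3 -245.3] size [55.6 29.9] long-axis deg 35.1 mean [ 409.4 -247.1   24.6] zmax 989.3
collar 132 c [425.7 126.8] size [35.1 36.9] long-axis deg 138.2 mean [425.3 127.1  19.9] zmax 989.3
wal 199 c [455.    6.8] size [75.1 17.9] long-axis deg 20.6 mean [454.6   6.7  23.4] zmax 989.3
map 208 c [ 426.  -128.3] size [75.1 18. ] long-axis deg 22.0 mean [ 425.3 -128.    23.3] zmax 989.3
wood 663 c [598.4 283. ] size [121.3 175.7] long-axis deg 93.3 mean [598.9 285.8  20.1] zmax 989.3
wood2 737 c [321.8 426.6] size [120.1 177.4] long-axis deg 105.8 mean [321.9 429.   20.4] zmax 989.3
red 615 c [659.7  13.7] size [121.7 175.3] long-axis deg 98.3 mean [660.4  12.4  20.6] zmax 989.3
tin 251 c [ 619.4 -261.8] size [107.  109.9] long-axis deg 134.6 mean [ 61
[... 469 characters left out ...]
h 98 c [ 410.6 -247.5] size [58.9 28.8] long-axis deg 37.2 mean [ 410.2 -249.    24.8] zmax 1101.8
collar 123 c [428.2 126.7] size [36.7 36.4] long-axis deg 80.7 mean [428.5 126.7  18.8] zmax 1101.8
wal 144 c [456.3   5.4] size [77.3 14. ] long-axis deg 20.8 mean [458.7   6.4  22.5] zmax 1101.8
map 150 c [ 428.4 -128.6] size [79.9 17.9] long-axis deg 20.9 mean [ 428.5 -128.2   22.5] zmax 1101.8
wood 784 c [599.5 282.5] size [123.5 174.8] long-axis deg 93.1 mean [601.3 285.3  20. ] zmax 1101.8
red 775 c [653.2 -12.8] size [145.5 224.2] long-axis deg 97.6 mean [662.6  10.3  19.8] zmax 1101.8
tin 290 c [ 620.5 -261.7] size [109.9 108.1] long-axis deg 26.7 mean [ 619.9 -262.    22.3] zmax 1101.8
```

View pics/crop1.png

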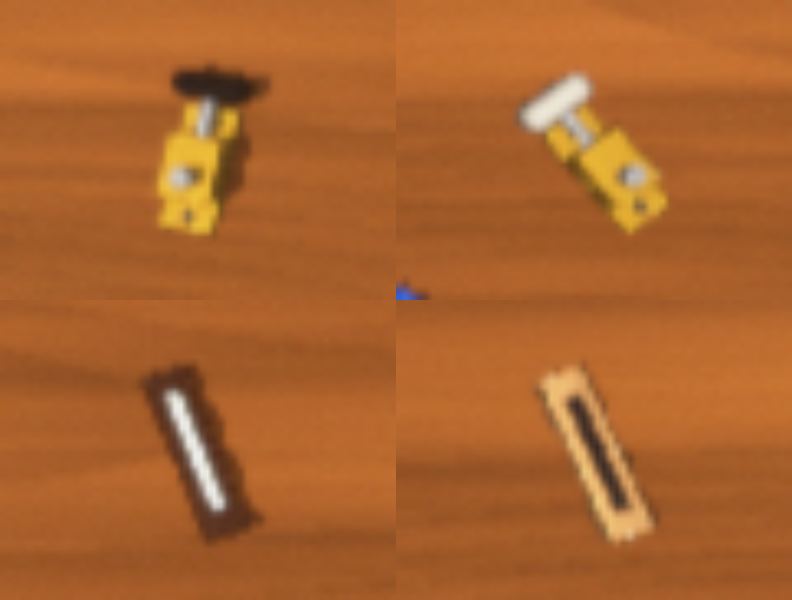

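Crops: the tuners point their buttons up (black) and up-left (white), and the bridges lean about 20° left of straight up. I'll get the tuner axes from brass masks and fit the glue's centre.

```bash
cat > t.py <<'E'
from h import *
def tuner(p,f,u,v,r=20):
    s=p[v-r:v+r+1,u-r:u+r+1].reshape(-1,3); hsv=cv2.cvtColor(f,cv2.COLOR_BGR2HSV)[v-r:v+r+1,u-r:u+r+1].reshape(-1,3)
    br=(hsv[:,0]>=19)&(hsv[:,0]<=32)&(hsv[:,1]>110)&(s[:,2]<.05)
    def rect(m):
        q=s[m]; rc=cv2.minAreaRect((q[:,:2]*1000).astype(np.float32)); bp=cv2.boxPoints(rc); L=max([bp[1]-bp[0],bp[2]-bp[1]],key=np.linalg.norm)
        return m.sum(),np.round(rc[0],1),np.round(rc[1],1),round(np.degrees(np.arctan2(L[1],L[0])),1)
    H=br&(s[:,2]>.019); P=br&(s[:,2]>.004); print(' brass',rect(P)); print(' housing',rect(H))
    po=(s[:,2]>.029)&(s[:,2]<.045); print(' post',np.round(s[po].mean(0)*1000,1),po.sum())
    c=s[H].mean(0); b=(~br)&(s[:,2]>.012)&(s[:,2]<.045)&(np.hypot(*(s[:,:2]-c[:2]).T)>.027)
    print(' button',rect(b)); d=s[b].mean(0)-c; print(' yaw',np.degrees(np.arctan2(d[1],d[0])),np.hypot(*d[:2]))
E
python3 - <<'E'
from t import *
from scipy.optimize import least_squares
for cam,N in (("top",((231,233),(422,236))),("scene",((397,209),(231,157)))):
    d=np.load(cam+"0.npz")
    for u,v in N: print(cam,u,v); tuner(d['p'],d['f'],u,v)
for cam,(u,v) in (("top",(480,220)),("scene",(178,148))):
    p=np.load(cam+"0.npz")['p'][v-30:v+31,u-30:u+31].reshape(-1,3); q=p[(p[:,2]>.03)&(p[:,2]<.085)]
    r=least_squares(lambda c:np.hypot(q[:,0]-c[0],q[:,1]-c[1])-.028,q[:,:2].mean(0),loss='soft_l1',f_scale=.002); print('glue',r.x,len(q))
E
```

```text
top 231 233
 brass (np.int64(144), array([405. , 253.5]), array([22.3, 51.9]), np.float32(-9.6))
 housing (np.int64(81), array([405.2, 253.6]), array([22.1, 27.6]), np.float32(-9.5))
 post [399.9 253.6  34.4] 14
 button (np.int64(56), array([439.8, 246.7]), array([29.8, 12.8]), np.float32(79.0))
 yaw -10.84799583029185 0.034862838403989495
top 422 236
 brass (np.int64(138), array([ 399.8, -255.4]), array([53. , 22.4]), np.float32(38.1))
 housing (np.int64(77), array([ 400.2, -255.3]), array([27.4, 22. ]), np.float32(35.8))
 post [ 396.1 -257.8   36.3] 10
 button (np.int64(57), array([ 427.2, -233.5]), array([13.8, 30.2]), np.float32(-51.0))
 yaw 38.096656501713106 0.035377437231266524
scene 397 209
 brass (np.int64(92), array([410.1, 252.6]), array([20.7, 57.5]), np.float32(-9.8))
 housing (np.int64(64), array([414.7, 251.8]), array([20.7, 48.2]), np.float32(-9.8))
 post [401.6 253.3  34. ] 13
 button (np.int64(58), array([442.8, 246.7]), array([30.6, 12.4]), np.float32(78.1))
 yaw -10.33669546120701 0.035636824632404036
scene 231 157
 brass (np.int64(67), array([ 409. , -249.9]), array([43.5, 21. ]), np.float32(36.9))
 housing (np.int64(52), array([ 409. , -249.9]), array([43.5, 21. ]), np.float32(36.9))
 post [ 396.8 -259.8   34.1] 10
 button (np.int64(49), array([ 430.1, -233.7]), array([11.1, 30.3]), np.float32(-52.8))
 yaw 37.823045059920105 0.034603037756870174
glue [ 0.44382569 -0.38635292] 197
glue [ 0.44360922 -0.38763693] 270
```

play_rows:
  motion:
    - [[2.46,-4.02,-0.8,0,0,0.37,0],[2.46,-4.02,-0.8,0,0,0.37,0],[2.46,-4.02,-0.8,0,0,0.37,0],[2.46,-4.02,-0.8,0,0,0.37,0],[2.46,-4.02,-0.8,0,0,0.37,0],[2.46,-4.02,-0.8,0,0,0.37,0],[2.46,-4.02,-0.8,0,0,0.37,0],[2.46,-4.02,-0.8,0,0,0.37,0],[2.46,-4.02,-0.8,0,0,0.37,0],[2.46,-4.02,-0.8,0,0,0.37,0],[0,0,0,0,0,0,0],[0,0,0,0,0,0,0]]
  newtons: 20

```text
time_s: 1.3
position: [0.4059, 0.2531, 0.1384]
ee_rot: [0.088, 0.996, -0.0, -0.0]
force: [0.6, 0.1, 0.5]
opening: 1.0
finger_force: 0.0
```

play_rows:
  motion:
    - [[0,0,-3,0,0,0,0],[0,0,-3,0,0,0,0],[0,0,-3,0,0,0,0],[0,0,-3,0,0,0,0],[0,0,-1,0,0,0,0],[0,0,-0.5,0,0,0,0],[0,0,0,0,0,0,1],[0,0,0,0,0,0,1],[0,0,0,0,0,0,1],[0,0,0,0,0,0,1],[0,0,0,0,0,0,1],[0,0,0,0,0,0,1]]

```text
time_s: 2.5
position: [0.4058, 0.2539, 0.0039]
ee_rot: [0.087, 0.996, 0.0, 0.0]
force: [-0.2, -0.8, 0.2]
opening: 0.533
finger_force: 0.0
```

play_rows:
  motion:
    - [[0,0,0,0,0,0,1],[0,0,0,0,0,0,1],[0,0,0,0,0,0,1],[0,0,0,0,0,0,1],[0,0,0,0,0,0,1],[0,0,0,0,0,0,1],[0,0,0,0,0,0,1],[0,0,0.5,0,0,0,1],[0,0,2,0,0,0,1],[0,0,3,0,0,0,1],[0,0,3,0,0,0,1],[0,0,0,0,0,0,1]]

```text
time_s: 3.7
position: [0.4072, 0.2547, 0.093]
ee_rot: [0.087, 0.996, 0.002, 0.002]
force: [-0.4, -0.6, -1.5]
opening: 0.236
finger_force: 20.0
```

play_rows:
  motion:
    - [[3.05,1.17,0,0,0,2.2,1],[3.05,1.17,0,0,0,2.2,1],[3.05,1.17,0,0,0,2.2,1],[3.05,1.17,0,0,0,2.2,1],[3.05,1.17,0,0,0,2.2,1],[3.05,1.17,0,0,0,2.2,1],[0,0,0,0,0,0,1],[0,0,0,0,0,0,1],[0,0,-2,0,0,0,1],[0,0,-2,0,0,0,1],[0,0,0,0,0,0,1],[0,0,0,0,0,0,1]]

```text
time_s: 4.9
position: [0.5881, 0.3239, 0.0491]
ee_rot: [-0.028, 1.0, -0.0, -0.0]
force: [0.1, 0.8, 0.2]
opening: 0.236
finger_force: 20.0
```

play_rows:
  motion:
    - [[0,0,-2,0,0,0,1],[0,0,-1,0,0,0,1],[0,0,-0.7,0,0,0,1],[0,0,-0.2,0,0,0,1],[0,0,0,0,0,0,1],[0,0,0,0,0,0,0.66],[0,0,0,0,0,0,0.66],[0,0,0,0,0,0,0.66],[0,0,0,0,0,0,0.66],[0,0,1,0,0,0,0.66],[0,0,4,0,0,0,0.66],[0,0,4,0,0,0,0.66]]

```text
time_s: 6.1
position: [0.5882, 0.3238, 0.1008]
ee_rot: [-0.028, 1.0, -0.0, -0.001]
force: [0.4, -0.1, 1.0]
opening: 0.34
finger_force: 0.0
```

Run:
```python
from h import *
im=robot.get_image("scene"); f=im["frame"]; p=pts(im); print(robot.sense()["position"],robot.sense()["opening"])
cv2.imwrite("pics/s1.png",cv2.resize(f[180:310,300:500],None,fx=3,fy=3))
```

```text
[0.59059996 0.3250303  0.10934261] 0.3418394405068057
```

View pics/s1.png

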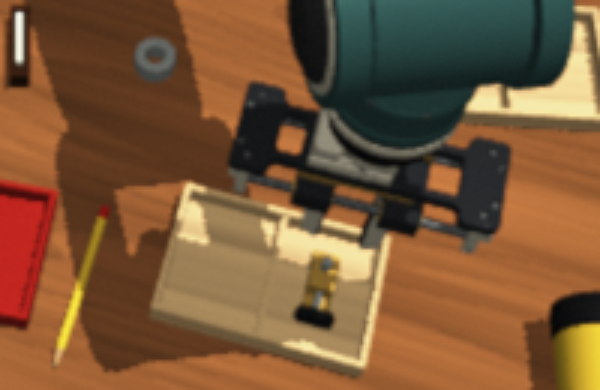

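The black tuner lies flat in the far tray's left bay, at (320,285) in the crop. Next is the collar.

play_rows:
  motion:
    - [[-2.7,-3.28,0,0,0,0,0.3],[-2.7,-3.28,0,0,0,0,0.3],[-2.7,-3.28,0,0,0,0,0.3],[-2.7,-3.28,0,0,0,0,0.3],[-2.7,-3.28,0,0,0,0,0.3],[-2.7,-3.28,0,0,0,0,0.3],[0,0,0,0,0,0,0.3],[0,0,-3,0,0,0,0.3],[0,0,-3,0,0,0,0.3],[0,0,-2,0,0,0,0.3],[0,0,0,0,0,0,0.3],[0,0,0,0,0,0,0.3]]

```text
time_s: 7.35
position: [0.4271, 0.1275, 0.0206]
ee_rot: [-0.028, 1.0, 0.0, 0.0]
force: [0.4, 0.4, 0.9]
opening: 0.697
finger_force: 0.0
```

play_rows:
  motion:
    - [[0,0,-1.2,0,0,0,0.3],[0,0,-0.5,0,0,0,0.3],[0,0,0,0,0,0,1],[0,0,0,0,0,0,1],[0,0,0,0,0,0,1],[0,0,0,0,0,0,1],[0,0,0,0,0,0,1],[0,0,0,0,0,0,1],[0,0,0,0,0,0,1],[0,0,0.5,0,0,0,1],[0,0,4,0,0,0,1],[0,0,4,0,0,0,1]]

```text
time_s: 8.55
position: [0.4258, 0.127, 0.0881]
ee_rot: [-0.028, 1.0, -0.0, -0.001]
force: [1.1, 0.1, -0.1]
opening: 0.399
finger_force: 20.0
```

play_rows:
  motion:
    - [[1.93,-3.89,0,0,0,0,1],[1.93,-3.89,0,0,0,0,1],[1.93,-3.89,0,0,0,0,1],[1.93,-3.89,0,0,0,0,1],[1.93,-3.89,0,0,0,0,1],[1.93,-3.89,0,0,0,0,1],[1.93,-3.89,0,0,0,0,1],[1.93,-3.89,0,0,0,0,1],[1.93,-3.89,0,0,0,0,1],[1.93,-3.89,0,0,0,0,1],[0,0,0,0,0,0,1],[0,0,0,0,0,0,1]]

```text
time_s: 9.75
position: [0.6194, -0.2622, 0.0869]
ee_rot: [-0.027, 1.0, 0.0, -0.001]
force: [-0.2, 1.1, -2.0]
opening: 0.4
finger_force: 20.0
```

play_rows:
  motion:
    - [[0,0,-3,0,0,0,1],[0,0,-3,0,0,0,1],[0,0,-1,0,0,0,1],[0,0,-0.6,0,0,0,1],[0,0,-0.2,0,0,0,1],[0,0,0,0,0,0,0.5],[0,0,0,0,0,0,0.5],[0,0,0,0,0,0,0.5],[0,0,0,0,0,0,0.5],[0,0,1,0,0,0,0.5],[0,0,4,0,0,0,0.5],[0,0,4,0,0,0,0.5]]

```text
time_s: 10.95
position: [0.6192, -0.2616, 0.1009]
ee_rot: [-0.028, 1.0, 0.0, -0.001]
force: [0.7, -0.6, 1.7]
opening: 0.499
finger_force: 0.0
```

play_rows:
  motion:
    - [[-3.22,2.24,0,0,0,3,0.5],[-3.22,2.24,0,0,0,3,0.5],[-3.22,2.24,0,0,0,3,0.5],[-3.22,2.24,0,0,0,3,0.5],[-3.22,2.24,0,0,0,3,0.5],[-3.22,2.24,0,0,0,3,0.5],[0,0,0,0,0,0,0.5],[0,0,0,0,0,0,0.5],[0,0,-3,0,0,0,0.5],[0,0,-3,0,0,0,0.5],[0,0,0,0,0,0,0.5],[0,0,0,0,0,0,0.5]]

```text
time_s: 12.15
position: [0.427, -0.1278, 0.0403]
ee_rot: [-0.184, 0.983, 0.0, -0.0]
force: [0.3, 0.4, 0.1]
opening: 0.501
finger_force: 0.0
```

Run:
```python
from m import *
im=robot.get_image("scene"); p=pts(im)
measure(p,dict(collar_tin=(191,214,16,.019,.04),tin=(191,214,26,.02,.05)))
cv2.imwrite("pics/s2.png",cv2.resize(im["frame"][110:250,140:340],None,fx=3,fy=3))
```

```text
collar_tin 224 c [ 622.4 -259.3] size [105.9  87.6] long-axis deg 27.4 mean [ 628.9 -256.6   23.5] zmax 1101.8
tin 309 c [ 620.3 -262.7] size [109.4 110.3] long-axis deg 164.9 mean [ 620.5 -262.2   24.1] zmax 1101.8
```

View pics/s2.png

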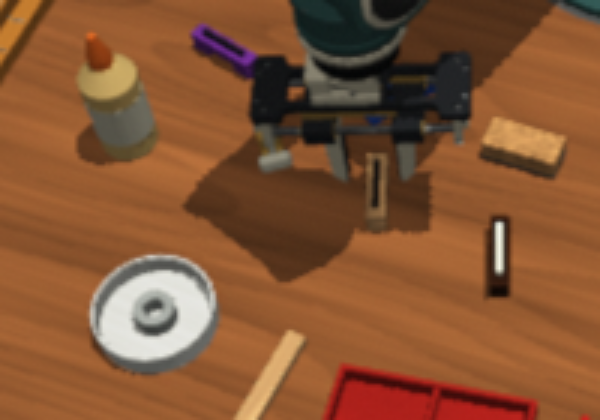

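The collar is central in the tin, and the fingers straddle the maple bridge.

play_rows:
  motion:
    - [[0,0,-2.5,0,0,0,0.5],[0,0,-1.2,0,0,0,0.5],[0,0,0,0,0,0,1],[0,0,0,0,0,0,1],[0,0,0,0,0,0,1],[0,0,0,0,0,0,1],[0,0,0,0,0,0,1],[0,0,0,0,0,0,1],[0,0,0,0,0,0,1],[0,0,0.5,0,0,0,1],[0,0,3.5,0,0,0,1],[0,0,4,0,0,0,1]]

```text
time_s: 13.4
position: [0.4255, -0.127, 0.0828]
ee_rot: [-0.184, 0.983, 0.001, -0.001]
force: [0.7, 0.4, -0.2]
opening: 0.195
finger_force: 20.0
```

play_rows:
  motion:
    - [[2.98,1.25,0,0,0,-1.6,1],[2.98,1.25,0,0,0,-1.6,1],[2.98,1.25,0,0,0,-1.6,1],[2.98,1.25,0,0,0,-1.6,1],[2.98,1.25,0,0,0,-1.6,1],[2.98,1.25,0,0,0,-1.6,1],[2.98,1.25,0,0,0,-1.6,1],[2.98,1.25,0,0,0,-1.6,1],[0,0,0,0,0,0,1],[0,0,0,0,0,0,1],[0,0,-3,0,0,0,1],[0,0,0,0,0,0,1]]

```text
time_s: 14.6
position: [0.6625, -0.0276, 0.0495]
ee_rot: [-0.073, 0.997, 0.0, -0.002]
force: [-1.1, 0.1, -0.2]
opening: 0.193
finger_force: 20.0
```

play_rows:
  motion:
    - [[0,0,-2,0,0,0,1],[0,0,-1.5,0,0,0,1],[0,0,-0.4,0,0,0,1],[0,0,0,0,0,0,1],[0,0,0,0,0,0,1]]

```text
time_s: 15.1
position: [0.6651, -0.0275, 0.0146]
ee_rot: [-0.073, 0.997, -0.0, 0.0]
force: [0.8, -0.3, -0.1]
opening: 0.188
finger_force: 20.0
```

play_rows:
  motion:
    - [[0,0,-0.3,0,0,0,1],[0,0,-0.2,0,0,0,1],[0,0,0,0,0,0,1],[0,0,0,0,0,0,0.68],[0,0,0,0,0,0,0.68],[0,0,0,0,0,0,0.68],[0,0,0,0,0,0,0.68],[0,0,1,0,0,0,0.68],[0,0,4,0,0,0,0.68],[0,0,3,0,0,0,0.68],[0,0,0,0,0,0,0.5],[0,0,0,0,0,0,0.5]]

```text
time_s: 16.3
position: [0.6652, -0.0274, 0.0898]
ee_rot: [-0.073, 0.997, -0.0, 0.001]
force: [-0.6, -0.0, -0.8]
opening: 0.445
finger_force: 0.0
```

play_rows:
  motion:
    - [[-3,0.48,0,0,0,1.77,0.5],[-3,0.48,0,0,0,1.77,0.5],[-3,0.48,0,0,0,1.77,0.5],[-3,0.48,0,0,0,1.77,0.5],[-3,0.48,0,0,0,1.77,0.5],[-3,0.48,0,0,0,1.77,0.5],[-3,0.48,0,0,0,1.77,0.5],[0,0,0,0,0,0,0.5],[0,0,0,0,0,0,0.5],[0,0,-3,0,0,0,0.5],[0,0,-2,0,0,0,0.5],[0,0,0,0,0,0,0.5]]

```text
time_s: 17.5
position: [0.4539, 0.0062, 0.0357]
ee_rot: [-0.18, 0.984, 0.001, -0.002]
force: [-0.0, 0.6, 0.5]
opening: 0.5
finger_force: 0.0
```

Run:
```python
from m import *
im=robot.get_image("scene"); p=pts(im); print(robot.sense()["position"])
cv2.imwrite("pics/s3.png",cv2.resize(im["frame"][140:300,210:410],None,fx=3,fy=3))
measure(p,dict(wal=(306,195,18,.014,.03)))
```

```text
[0.45463073 0.00615519 0.03751589]
wal 141 c [457.8   5.9] size [77.3 13.9] long-axis deg 20.6 mean [459.1   6.5  22.3] zmax 1101.8
```

View pics/s3.png

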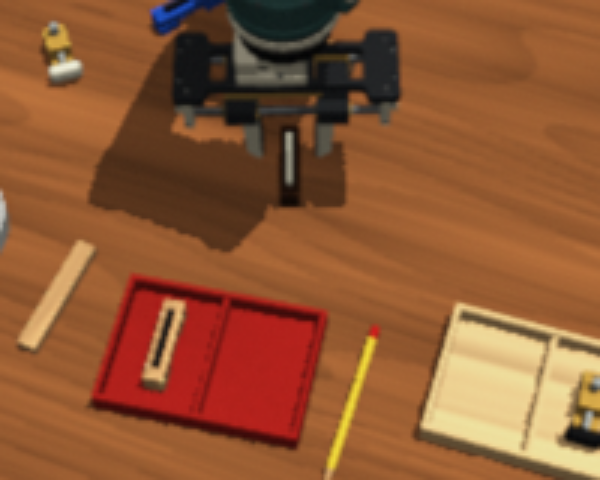

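The maple bridge is flat in the red tray's left half in this view (165,343), and the fingers straddle the walnut bridge.

play_rows:
  motion:
    - [[0.1,0,-2.5,0,0,0,0.5],[0,0,-1,0,0,0,0.5],[0,0,0,0,0,0,1],[0,0,0,0,0,0,1],[0,0,0,0,0,0,1],[0,0,0,0,0,0,1],[0,0,0,0,0,0,1],[0,0,0,0,0,0,1],[0,0,0,0,0,0,1],[0,0,0.5,0,0,0,1],[0,0,3.5,0,0,0,1],[0,0,4,0,0,0,1]]

```text
time_s: 18.75
position: [0.4549, 0.0063, 0.0838]
ee_rot: [-0.181, 0.984, 0.0, -0.001]
force: [1.0, -0.7, 0.6]
opening: 0.191
finger_force: 20.0
```

play_rows:
  motion:
    - [[2.83,0.7,0,0,0,-1.8,1],[2.83,0.7,0,0,0,-1.8,1],[2.83,0.7,0,0,0,-1.8,1],[2.83,0.7,0,0,0,-1.8,1],[2.83,0.7,0,0,0,-1.8,1],[2.83,0.7,0,0,0,-1.8,1],[2.83,0.7,0,0,0,-1.8,1],[0,0,0,0,0,0,1],[0,0,-3,0,0,0,1],[0,0,-2,0,0,0,1],[0,0,0,0,0,0,1],[0,0,0,0,0,0,1]]

```text
time_s: 19.95
position: [0.6537, 0.0552, 0.0343]
ee_rot: [-0.072, 0.997, -0.0, -0.0]
force: [-0.4, 0.2, -0.1]
opening: 0.194
finger_force: 20.0
```

Target z is about 0.0105.

play_rows:
  motion:
    - [[0,0,-1.5,0,0,0,1],[0,0,-0.6,0,0,0,1],[0,0,-0.3,0,0,0,1],[0,0,0,0,0,0,1],[0,0,0,0,0,0,0.68],[0,0,0,0,0,0,0.68],[0,0,0,0,0,0,0.68],[0,0,0,0,0,0,0.68],[0,0,1,0,0,0,0.68],[0,0,4,0,0,0,0.68],[0,0,4,0,0,0,0.68],[0,0,0,0,0,0,0.5]]

```text
time_s: 21.15
position: [0.6564, 0.0554, 0.1069]
ee_rot: [-0.072, 0.997, -0.0, 0.004]
force: [0.6, -0.3, -0.1]
opening: 0.368
finger_force: 0.0
```

play_rows:
  motion:
    - [[-2.5,-3.08,0,0,0,2.5,0.5],[-2.5,-3.08,0,0,0,2.5,0.5],[-2.5,-3.08,0,0,0,2.5,0.5],[-2.5,-3.08,0,0,0,2.5,0.5],[-2.5,-3.08,0,0,0,2.5,0.5],[-2.5,-3.08,0,0,0,2.5,0.5],[-2.5,-3.08,0,0,0,2.5,0.5],[-2.5,-3.08,0,0,0,2.5,0.5],[-2.5,-3.08,0,0,0,2.5,0.5],[-2.5,-3.08,0,0,0,2.5,0.5],[0,0,0,0,0,0,0.5],[0,0,0,0,0,0,0.5]]

```text
time_s: 22.35
position: [0.4038, -0.2532, 0.1001]
ee_rot: [-0.285, 0.959, -0.0, 0.0]
force: [-0.0, 0.5, 0.3]
opening: 0.503
finger_force: 0.0
```

Run:
```python
from m import *
im=robot.get_image("scene"); p=pts(im); s=robot.sense(); print(s["position"],s["ee_rot"],np.degrees(s["joints"]))
cv2.imwrite("pics/s4.png",cv2.resize(im["frame"][90:290,130:380],None,fx=3,fy=3))
```

```text
[ 0.40421454 -0.25260233  0.09999098] [-2.85221138e-01  9.58461691e-01 -1.16913315e-04  2.75479974e-04] [-3.50792738e+01 -1.56462546e+01  1.14692468e+02  1.66531781e-02
  8.09236943e+01 -1.58226033e+02]
```

View pics/s4.png

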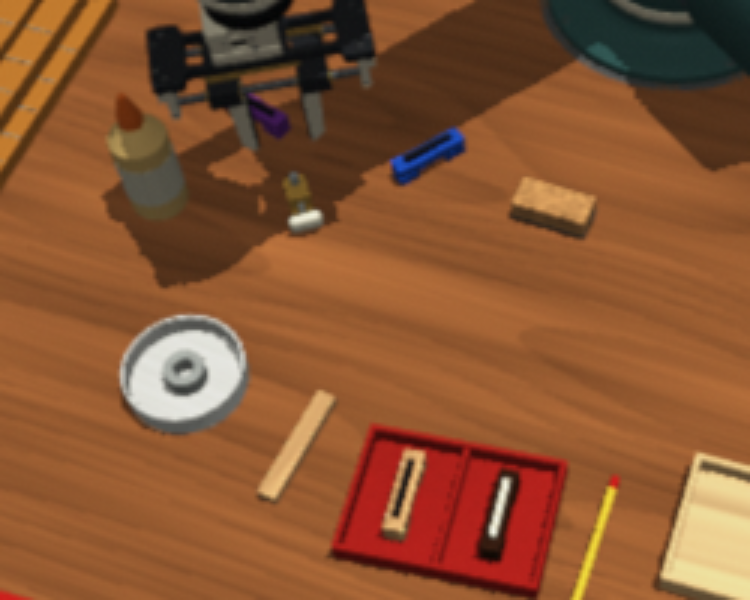

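Both bridges are flat in the red tray, at (405,493) and (497,515), and the collar is fine. The fingers are above the white tuner at (298,190), with the glue at (150,170) close by on the left. I'll descend gently.

play_rows:
  motion:
    - [[0,0,0,0,0,4.5,0.5],[0,0,0,0,0,0,0.5],[0,0,-1.5,0,0,0,0.5],[0,0,-1.5,0,0,0,0.5],[0,0,-1.5,0,0,0,0.5],[0,0,-1.5,0,0,0,0.5],[0,0,0,0,0,0,0.5],[0,0,0,0,0,0,0.5]]

```text
time_s: 23.2
position: [0.4038, -0.2527, 0.0393]
ee_rot: [-0.323, 0.946, 0.0, -0.0]
force: [0.7, -0.0, 0.6]
opening: 0.503
finger_force: 0.0
```

Run:
```python
from m import *
from scipy.optimize import least_squares
im=robot.get_image("scene"); s=robot.sense(); print(s["position"],s["ee_rot"],np.degrees(s["joints"])[5])
p=pts(im)[118:179,148:209].reshape(-1,3); q=p[(p[:,2]>.03)&(p[:,2]<.085)&(p[:,1]<-.34)]
r=least_squares(lambda c:np.hypot(q[:,0]-c[0],q[:,1]-c[1])-.028,q[:,:2].mean(0),loss='soft_l1',f_scale=.002); print('glue',r.x,len(q))
cv2.imwrite("pics/s5.png",cv2.resize(im["frame"][90:190,130:290],None,fx=5,fy=5))
```

```text
[ 0.40411121 -0.25288553  0.0399129 ] [-3.23060473e-01  9.46378320e-01 -6.80694856e-05  3.78954098e-05] -162.79910733076025
glue [ 0.44369688 -0.38751112] 263
```

View pics/s5.png

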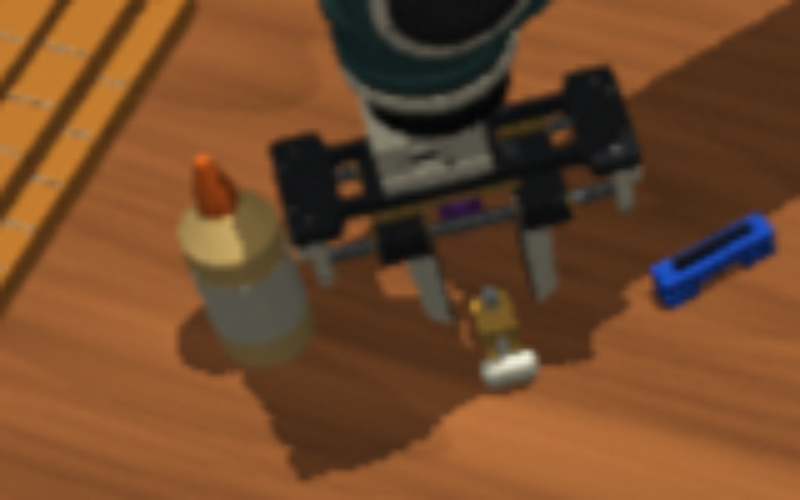

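The bottle hasn't moved and there is a gap between it and the gripper. The fingers straddle the housing.

play_rows:
  motion:
    - [[0,0,-1.5,0,0,0,0.5],[0,0,-1.5,0,0,0,0.5],[0,0,-0.5,0,0,0,0.5],[0,0,0,0,0,0,1],[0,0,0,0,0,0,1],[0,0,0,0,0,0,1],[0,0,0,0,0,0,1],[0,0,0,0,0,0,1],[0,0,0,0,0,0,1],[0,0,0.5,0,0,0,1],[0,0,3,0,0,0,1],[0,0,3,0,0,0,1]]

```text
time_s: 24.45
position: [0.4034, -0.2524, 0.0701]
ee_rot: [-0.323, 0.946, 0.001, -0.001]
force: [0.2, -0.2, -0.2]
opening: 0.233
finger_force: 20.0
```

play_rows:
  motion:
    - [[0,0,2,0,0,0,1],[0,0,2,0,0,0,1],[1.5,3.79,0,0,0,-2.65,1],[1.5,3.79,0,0,0,-2.65,1],[1.5,3.79,0,0,0,-2.65,1],[1.5,3.79,0,0,0,-2.65,1],[1.5,3.79,0,0,0,-2.65,1],[1.5,3.79,0,0,0,-2.65,1],[1.5,3.79,0,0,0,-2.65,1],[1.5,3.79,0,0,0,-2.65,1],[1.5,3.79,0,0,0,-2.65,1],[1.5,3.79,0,0,0,-2.65,1]]

```text
time_s: 25.65
position: [0.5542, 0.128, 0.1098]
ee_rot: [-0.097, 0.995, -0.0, -0.0]
force: [-0.2, -0.9, -1.3]
opening: 0.239
finger_force: 20.0
```

play_rows:
  motion:
    - [[1.5,3.79,0,0,0,-2.65,1],[1.5,3.79,0,0,0,-2.65,1],[1.45,3.82,0,0,0,-2.7,1],[0,0,0,0,0,0,1],[0,0,0,0,0,0,1],[0,0,-3,0,0,0,1],[0,0,-3,0,0,0,1],[0,0,0,0,0,0,1],[0,0,0,0,0,0,1]]

```text
time_s: 26.55
position: [0.5984, 0.2394, 0.0504]
ee_rot: [-0.028, 1.0, -0.0, -0.0]
force: [0.2, 0.2, 0.1]
opening: 0.235
finger_force: 20.0
```

play_rows:
  motion:
    - [[0,0.1,-2,0,0,0,1],[0,0,-1.3,0,0,0,1],[0,0,-0.5,0,0,0,1],[0,0,-0.2,0,0,0,1],[0,0,0,0,0,0,1],[0,0,0,0,0,0,0.66],[0,0,0,0,0,0,0.66],[0,0,0,0,0,0,0.66],[0,0,0,0,0,0,0.66],[0,0,1,0,0,0,0.66],[0,0,4,0,0,0,0.66],[0,0,4,0,0,0,0.66]]

```text
time_s: 27.75
position: [0.598, 0.2411, 0.1008]
ee_rot: [-0.028, 1.0, -0.0, -0.001]
force: [0.9, 0.6, 0.9]
opening: 0.34
finger_force: 0.0
```

play_rows:
  motion:
    - [[-3,0,3,0,0,0,0.66],[-3,0,3,0,0,0,0.66],[-3,0,2,0,0,0,0.66],[-3,0,0,0,0,0,0.66],[-3,0,0,0,0,0,0.66],[0,0,0,0,0,0,0.66],[0,0,0,0,0,0,0.66],[0,0,0,0,0,0,0.66]]

```text
time_s: 28.55
position: [0.4491, 0.2413, 0.18]
ee_rot: [-0.028, 1.0, 0.0, 0.0]
force: [-0.5, -0.4, -0.8]
opening: 0.344
finger_force: 0.0
```

Run:
```python
from m import *
im=robot.get_image("scene"); p=pts(im)
cv2.imwrite("pics/s6.png",cv2.resize(im["frame"][120:320,150:450],None,fx=2.6,fy=2.6))
for n,(u,v) in dict(floor_wood=(380,285)).items(): print(p[v,u])
def near(n,c,r,lo,hi):
    q=p.reshape(-1,3); q=q[(np.hypot(q[:,0]-c[0],q[:,1]-c[1])<r)&(q[:,2]>lo)&(q[:,2]<hi)]
    print(n,len(q),np.round(q.mean(0)*1000,1),'z90',np.percentile(q[:,2],90)*1000)
near('tw',(.598,.240),.03,.012,.06); near('tb',(.590,.324),.03,.012,.06)
near('map',(.6658,-.028),.03,.012,.06); near('wal',(.6536,.055),.03,.012,.06); near('col',(.62,-.262),.03,.012,.06)
```

```text
[0.6383198  0.27040356 0.00494528]
tw 144 [600.2 239.9  26.8] z90 33.2209585260652
tb 160 [593.8 322.4  26. ] z90 33.81298606358054
map 169 [666.2 -27.   27.6] z90 32.26319720129594
wal 167 [654.3  55.   28. ] z90 32.90339486364462
col 149 [ 621.5 -261.1   21.7] z90 25.831869937747822
```

View pics/s6.png

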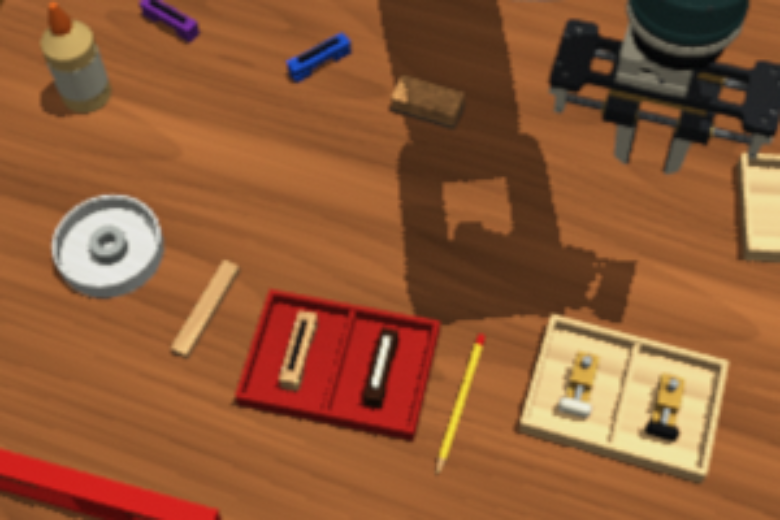

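All five parts are flat in their containers: tuners at (578,385) and (665,405), bridges at (297,350) and (380,367), collar at (107,243). The glue is still standing.

```bash
python3 -c "
from station import robot
print(robot.job_done())"
```

```text
the job is handed in; nothing more can be done
None
```

I sorted all five parts into their containers, left the glue bottle where it stood, and handed the job in at about 29 s of the 141 s allowed; the hand-in returned no verdict.

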